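# Unclamp the vial block of a heating shaker and hold it up level

## Robot

A 6-joint arm with a two-finger parallel gripper is mounted at the origin on the work surface. World frame = base frame: x ahead of the robot, y to its left, z up, the work surface at z = 0. Lengths are in m, angles in rad, forces in N, time in s.
With the tool pointing down it reaches from about 0.3 to 0.775 m from the base axis. Payload 14.6 kg.
Tool frame: the origin (TCP) lies midway between the tips of the shut fingers; the grasp point (between the pads) lies 19 mm behind it; z points along the fingers, y is the line along which they close (so a half turn about z gives the same grasp; the last joint's range is limited). The gripper opens to 85 mm and grips with 20 to 120 N. Pads are 22 mm wide; open, the fingers measure 114 mm over their backs; the gripper's body (76 mm by 85 mm) begins 54 mm behind the grasp point. The pads swing forward as they close: fully open they stand 13 mm farther back than shut.
Start: joints at [1.255, 0.3, 1.521, -0, 1.321, -0.067], TCP at [0.135, 0.533, 0.203] pointing down, gripper open.
Joint ranges: [-3.03, 3.03], [-0.79, 2.21], [0.23, 2.52], [-1.04, 4.18], [0, 3.07], [-2.55, 2.55]. Speed limits (rad/s): [2.22, 2.22, 2.57, 3.14, 3.14, 3.14].

## Interface

Orientations are given as [roll, pitch, yaw] about the fixed x, y, z axes, in that order (R = Rz(yaw) Ry(pitch) Rx(roll)).
In Python, from station import arm gives the robot as it stands.
- The arm moves only by the tool drive_tool, never from a script. Its argument "rows" is a list of rows, each an object with "claw": the closure in counts, from 0 (fully open) to 255 (shut); "linear": the shift along the tool's x, y, z in cm, a list of three; "rotation": the turn, a rotation vector about the tool's x, y, z in rad, a list of three. A call has exactly 10 rows; each row is the pose to reach, as a shift and turn from the pose commanded when the call began, along the tool's axes at that moment; what a row does not reach only later rows make up. A row lasts 1/10 s, in which the tool goes at most 50 mm and 8.59 degrees, less where a joint would pass 70% of its speed; a pose out of reach is approached as far as the arm can. A call with a gripper value outside its range is refused whole. The fingers move at their own pace and stop on an object; "force" is the grip in N (left out, the last holds). Time passes only in rows, so rows that repeat a pose let the fingers close, or fill a call up. It gives the time, the measured TCP pose, the force, the opening and the grip force at its end, in the units of the state.
- arm.read_state(): the state, without advancing time (a new reading comes with each control period).
- arm.camera(name): name is "side" or "top"; returns (picture, depth): 480x640x3 uint8, red, green, blue; 480x640 float32, m along the optical axis (not along the pixel's ray), 0 where there is no reading.
- arm.calibration(name): a dict with "K" (3x3 intrinsics, pixels), "rvec" (rotation vector, rad) and "tvec" (3), from world to camera coordinates, as OpenCV has them. Camera axes: x right, y down, z forward; pixel columns grow to the right and rows downward; lengths in m; the calibration is good to about 2 mm. A picture is of the moment at which its call begins. calibration takes no time and is no camera call.
- arm.hand_in(): hands the job in; it is judged then, once.
Trained networks look in the newest picture that a camera, given by its name, has taken for a name from the list of things; names that differ only in an ending like _2 or _b are one class to them, and where a whole thing is asked for, a point or a joint stands for the part that bears it (a point fixed in the world has none). Each returns a list of dicts, best first, with "conf" (0 to 1); they miss things now and then, are a little off and sometimes report something else, mostly with a low value. They report only what shows in the picture. A call takes as long as a camera call.
- arm.boxes_of(camera, label): "point" ([column, row] in pixels, amid what is visible of it).
- arm.spot_point(camera, label): "point" ([column, row] in pixels: a listed point, or the origin of a listed thing).
The state is a dict: "clock": time; "qpos": joint angles; "dq": joint speeds; "effort": joint torques, N m; "eef_pos": TCP position; "tool_rot": TCP orientation; "force": force on the tool from outside, world axes, zero at the start; "wrist_torque": the same for the moment, N m; "gripper_width": finger opening in m; "finger_force": force on a finger pad.
Only numpy, scipy, OpenCV 4.12 (cv2) and the standard library are available. Lean on these libraries where they do the work, as an engineer would, in place of code of your own. Each camera call takes 0.05 s, during which the arm holds its last target. There are 200 camera calls.

## Task

Press the shaker's release lever down until it clicks and stays down by itself, then take the vial block by its handle, lift it straight up out of the shaker and hold it still and level over the shaker, a good hand's breadth (about 9 cm) above its seat, so that I can wipe the seat underneath. Keep it level all the way, because the sediment in the vials has settled, and leave the other things on the bench alone. Finish while holding the block in the air: do not put it down or let go.

Things in the scene. Friction and masses are not known exactly. Their poses are not given: they have to be found in the camera images.
- shaker: bench-top heating shaker, fixed: white housing 230 (x) x 200 (y) mm, grey deck 78 mm high; above it the aluminium seat plate, top 106 mm above the bench, with 6 mm high rails in front of and behind the block (2 mm play). Two steel hook jaws, one at each y end, reach over the block's feet. Origin on the bench under the seat's centre; z up, x from control panel (robot side) to back, y left
- seat (a point): centre of the shaker's seat, 106 mm above the bench, where the centre of the block's underside rests
- release_lever (a joint): clamp release lever at the shaker's right (-y) side, rad: 0 = up, jaws closed over the block's feet; grows as it is pressed down, opening both jaws. Sprung upward, 8 to 14 N at the pad, as far as 0.22; then it falls into a detent at about 0.41 (arm level, jaws open) that holds it down by itself. Stop at 0.48. Pulling the pad up out of the detent takes about 4 N
- lever_hinge (a point): hinge pin of the release lever: 52 mm right (-y) of the shaker's origin and 88 mm above the bench; the pin runs along the shaker's x
- lever_pad (a point): centre of the top face of the lever's black thumb pad, 36 (x) x 34 mm, 100 mm from the hinge pin along the arm and 6 mm above the arm's line. When up it is about 137 mm above the bench and slopes 0.45 rad (outer edge higher); in the detent it is level, about 98 mm high and 12 mm farther out (-y). Axes: the shaker's while the lever is up, tipping with the lever (z is not the pad's normal)
- vial_block: aluminium vial block clamped in the shaker: 70 (x) x 100 (y) x 36 mm, a foot 6 mm thick sticking out 8 mm at each y end, and a handle: two thin posts at y = -44, +44 mm carrying a bar along y. 0.4 to 0.7 kg. Six 24 mm wells, 26 mm deep, at x = -17, +17 and y = -31, 0, +31 mm, five holding vials. Origin: centre of its underside, z up, axes parallel to the shaker's at the start
- handle_mid (a point): middle of the bar of the vial block's handle, 92 mm above the block's underside and 36 mm above the vials' caps: black flat-sided grip 14 mm thick (x), 18 mm high, 72 mm long, along the block's y; pinch it across x
- vial1: capped amber glass vial, 22.5 mm across, 46 mm high, about 20 g, standing loose in a well of the vial block; origin at the centre of its underside, 10 mm above the block's underside
- vial2: capped amber glass vial, 22.5 mm across, 46 mm high, about 20 g, standing loose in a well of the vial block; origin at the centre of its underside, 10 mm above the block's underside
- vial3: capped amber glass vial, 22.5 mm across, 46 mm high, about 20 g, standing loose in a well of the vial block; origin at the centre of its underside, 10 mm above the block's underside
- vial4: capped amber glass vial, 22.5 mm across, 46 mm high, about 20 g, standing loose in a well of the vial block; origin at the centre of its underside, 10 mm above the block's underside
- vial5: capped amber glass vial, 22.5 mm across, 46 mm high, about 20 g, standing loose in a well of the vial block; origin at the centre of its underside, 10 mm above the block's underside
- spare_block: a second aluminium block with the same handle and feet, but with two 32 mm wells and no vials, standing on the bench left of the shaker; leave it alone; origin at the centre of its underside
- beaker: empty glass beaker, 68 mm across, 90 mm high, on the bench; origin at the centre of its underside
- loose_vial: a sixth capped vial like the others, standing on the bench right of the shaker; origin at the centre of its underside
- wash_bottle: white squeeze bottle, 64 mm across, 200 mm high with its spout; origin at the centre of its underside
- reagent_bottle: amber bottle, 66 mm across, 140 mm high; origin at the centre of its underside
- spatula: thin flat steel lab spatula, 185 mm long, 12 mm wide, lying on the bench in front of the shaker
- timer: flat bench timer, 55 x 60 x 18 mm, lying on the bench; origin at the centre of its underside

How it is judged:
By the outcome, as a careful person would: the job done as asked, in the order asked, and still so for the second after the job is handed in, while the arm keeps its last pose, push and grip.
It also fails if it takes over 51 s, if anything falls off the work surface, if the arm or the gripper's body presses on something with over 40 N, if the wrist force passes 120 N, or if a joint passes its speed limit or range.

## Working session

There is one attempt and no reset: what is moved stays moved. The work goes in short steps, Python scripts to look and compute and a tool call to move; the robot and the scene stay as the last step left them, time stands still between calls to the robot, and variables do not carry over. Pictures are saved under pics/ and viewed, at most 10 in all, crops included, and the job is handed in when it is done.

Besides the shell and the picture viewer there is one more tool, called after "Request:" as name(argument=value, ...) on one line, values as JSON. drive_tool: Moves the arm, as the interface text tells. Its arguments: {"type":"object","properties":{"rows":{"type":"array"},"force":{"type":"number"}},"required":["rows"]}

```bash
mkdir -p pics
cat > h.py <<'E'
import numpy as np, cv2
from station import arm
from scipy.spatial.transform import Rotation as Ro
def cal(c):
    k=arm.calibration(c); return np.array(k["K"],float),cv2.Rodrigues(np.array(k["rvec"],float))[0],np.array(k["tvec"],float).ravel()
def world(c,px,d):
    K,R,t=cal(c); return R.T@(np.linalg.inv(K)@[px[0],px[1],1]*d-t)
def at_z(c,px,z):
    K,R,t=cal(c); o=-R.T@t; r=R.T@np.linalg.inv(K)@[px[0],px[1],1]; return o+r*(z-o[2])/r[2]
def dep(D,px,w=2):
    u,v=map(int,np.round(px)); p=D[v-w:v+w+1,u-w:u+w+1]; p=p[p>0]; return np.median(p) if p.size else 0
E
python3 - <<'E'
from h import *
for c in("top","side"):
    im,D=arm.camera(c); cv2.imwrite(f"pics/{c}0.png",im[:,:,::-1]); np.save(f"{c}.npy",D)
    for l in("seat","lever_pad","lever_hinge","handle_mid","shaker","vial_block","spare_block","loose_vial"):
        for r in arm.spot_point(c,l)[:2]:
            p=r["point"]; d=dep(D,p); print(c,l,np.round(p),round(r["conf"],2),np.round(world(c,p,d),3) if d else None)
print(arm.read_state())
E
```

```text
top lever_pad [403. 219.] 0.77 [ 0.576 -0.102  0.137]
top lever_hinge [354. 234.] 0.66 [ 0.546 -0.014  0.142]
top handle_mid [329. 228.] 0.82 [0.547 0.032 0.205]
top handle_mid [326. 246.] 0.37 [0.523 0.035 0.161]
top shaker [327. 247.] 0.63 [0.521 0.034 0.161]
top vial_block [326. 238.] 0.75 [0.54  0.036 0.143]
top spare_block [235. 273.] 0.85 [0.485 0.21  0.012]
top loose_vial [192. 208.] 0.52 [0.6   0.284 0.086]
top loose_vial [328. 231.] 0.48 [0.542 0.034 0.206]
side seat [335. 242.] 0.39 [0.554 0.072 0.163]
side seat [281. 395.] 0.2 [0.606 0.342 0.038]
side lever_pad [342. 203.] 0.73 [0.55  0.002 0.206]
side lever_pad [365. 360.] 0.55 [0.478 0.227 0.01 ]
side lever_hinge [348. 246.] 0.73 [0.529 0.066 0.15 ]
side handle_mid [343. 214.] 0.79 [0.541 0.041 0.206]
side shaker [344. 291.] 0.88 [0.532 0.119 0.079]
side shaker [338. 206.] 0.5 [ 0.574 -0.096  0.136]
side vial_block [346. 250.] 0.94 [0.532 0.078 0.148]
side vial_block [345. 290.] 0.31 [0.53  0.115 0.077]
side spare_block [365. 361.] 0.94 [0.476 0.25  0.035]
side loose_vial [308. 242.] 0.63 [ 0.632 -0.03   0.077]
{'clock': 0.9, 'qpos': array([ 1.25542522e+00,  2.99901463e-01,  1.52096679e+00, -3.67070458e-05,
        1.32069010e+00, -6.65809163e-02]), 'dq': array([-0.00090409,  0.00166832, -0.00019196, -0.00091621,  0.0022769 ,
       -0.00077012]), 'effort': array([-2.39870669e-04, -5.43336439e+01, -3.61973941e+01, -5.80107030e-05,
        5.79760854e-04,  3.98500219e-05]), 'eef_pos': array([0.13543141, 0.53307148, 0.20319384]), 'tool_rot': array([3.14156079e+00, 3.77687610e-05, 2.89281154e+00]), 'force': array([-0.57856293,  0.02556027, -0.41921753]), 'wrist_torque': array([ 0.00642277, -0.00949008,  0.02149287]), 'finger_force': 0.0, 'gripper_width': 0.08543600802465998}
```

View pics/top0.png

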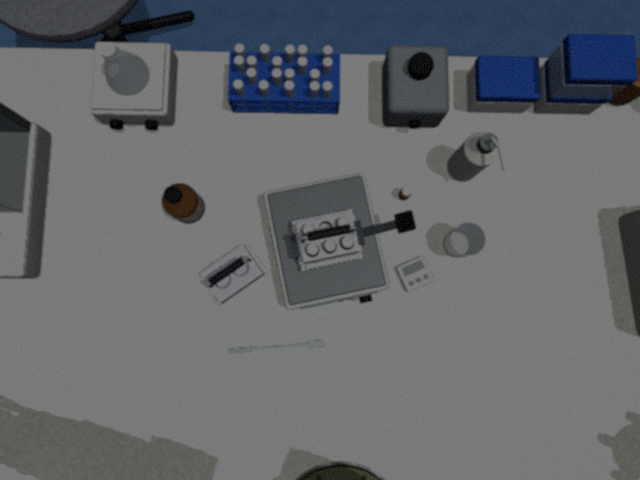

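View pics/side0.png

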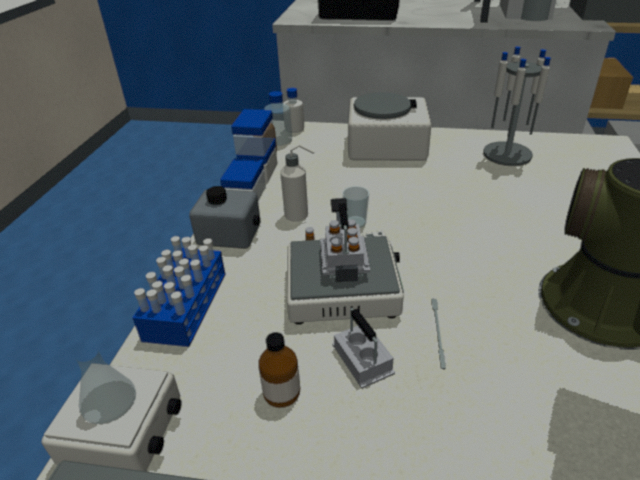

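Run:
```python
from h import *
D=np.load("top.npy"); K,R,t=cal("top")
v,u=np.mgrid[0:480,0:640]; P=(np.stack([u,v,np.ones_like(u)],-1)*1.0)@np.linalg.inv(K).T*D[...,None]; W=(P-t)@R
def fit(n,m):
    m=(m&(D>0)).astype(np.uint8); m=cv2.morphologyEx(m,cv2.MORPH_OPEN,np.ones((2,2),np.uint8))
    q=W[m>0]; 
    if len(q)<8: print(n,len(q));return
    r=cv2.minAreaRect(q[:,:2].astype(np.float32)*1000); print(n,len(q),np.round(q.mean(0),4),np.round(r[0]),np.round(r[1]),round(r[2],1), np.round(np.percentile(q[:,2],[5,95]),3))
box=lambda c0,c1,r0,r1:(u>=c0)&(u<c1)&(v>=r0)&(v<r1)
fit("handle",box(280,380,190,270)&(W[...,2]>.19)&(W[...,2]<.22))
fit("deck",box(230,400,150,330)&(abs(W[...,2]-.078)<.006))
fit("pad",box(375,430,190,250)&(W[...,2]>.115)&(W[...,2]<.15))
print(np.round(-R.T@t,3))
```

```text
handle 446 [0.5406 0.0316 0.1949] [543.  27.] [ 18. 102.] 18.3 [0.14  0.208]
deck 7468 [0.5422 0.0352 0.0808] [541.  32.] [222. 187.] 12.7 [0.073 0.08 ]
pad 479 [ 0.5706 -0.1031  0.1208] [ 576. -114.] [38. 91.] 29.5 [-0.     0.143]
[0.421 0.062 1.072]
```

The top view shows the handle at about (329,231), the lever pad at (404,220), the loose vial at (404,193) and the beaker at (457,241). In the side view the handle is at (343,212). The pad agrees with a shaker yaw of about 13°, so I'll refine the yaw and work out the first move.

```bash
cat >> h.py <<'E'
def to_tool(p,yaw,ref=None):
    s=arm.read_state(); p0,r0=ref if ref else (s["eef_pos"],s["tool_rot"])
    R0=Ro.from_euler("xyz",r0); R1=Ro.from_euler("xyz",[np.pi,0,yaw])
    print("lin cm",np.round(R0.inv().apply(np.array(p)-p0)*100,2),"rot",np.round((R0.inv()*R1).as_rotvec(),3))
def shk(o,yaw,p): return np.array([*o,0])+Ro.from_euler("z",yaw).apply(p)
E
python3 - <<'E'
from h import *
D=np.load("top.npy"); im=cv2.imread("pics/top0.png"); K,R,t=cal("top")
v,u=np.mgrid[0:480,0:640]; P=(np.stack([u,v,np.ones_like(u)],-1)*1.0)@np.linalg.inv(K).T*D[...,None]; W=(P-t)@R
# handle: dark pixels at z~.207 ; project rays to z=.207
def line(n,m,z):
    q=np.array([at_z("top",(a,b),z)[:2] for a,b in zip(u[m],v[m])])*1000
    r=cv2.minAreaRect(q.astype(np.float32)); c=np.cov(q.T); w,V=np.linalg.eigh(c); a=V[:,1]; print(n,len(q),np.round(q.mean(0),1),np.round(r[0]),np.round(r[1]),round(r[2],1),"yaw of long axis as y:",round(np.degrees(np.arctan(-a[0]/a[1])),2))
dark=im.max(2)<45
line("handle",dark&(u>295)&(u<358)&(v>218)&(v<246)&(W[...,2]>.19),.207)
line("pad",dark&(u>390)&(u<420)&(v>205)&(v<235)&(W[...,2]>.1),.137)
m=((u>230)&(u<400)&(v>150)&(v<330)&(abs(W[...,2]-.078)<.008)).astype(np.uint8)
m=cv2.morphologyEx(m,cv2.MORPH_OPEN,np.ones((9,9),np.uint8)).astype(bool); line("deck",m,.078)
to_tool([.135,.533,.32],1.797)
o,y=(.543,.033),.23
for z in(.32,.15): print(shk(o,y,[0,-.143,z])); to_tool(shk(o,y,[0,-.143,z]),np.pi/2+y)
E
```

```text
handle 333 [540.6  33.3] [541.  34.] [14. 70.] 12.1 yaw of long axis as y: 12.27
pad 347 [ 570.4 -102.2] [570. -99.] [33. 42.] 13.2 yaw of long axis as y: 23.68Traceback (most recent call last):
  File "<stdin>", line 12, in <module>
  File "<stdin>", line 6, in line
  File "h.py", line 9, in at_z
    K,R,t=cal(c); o=-R.T@t; r=R.T@np.linalg.inv(K)@[px[0],px[1],1]; return o+r*(z-o[2])/r[2]
          ~~~^^^
  File "h.py", line 5, in cal
    k=arm.calibration(c); return np.array(k["K"],float),cv2.Rodrigues(np.array(k["rvec"],float))[0],np.array(k["tvec"],float).ravel()
ValueError: time passes only in moves, steps and waits
```

Request:
drive_tool(rows=[{"claw":120,"linear":[0,0,-4],"rotation":[0,0,0]},{"claw":255,"linear":[-2,-2,-8],"rotation":[0,0,0.1]},{"claw":255,"linear":[-5,-4.5,-10],"rotation":[0,0,0.2]},{"claw":255,"linear":[-8.5,-7.5,-11.7],"rotation":[0,0,0.3]},{"claw":255,"linear":[-12,-10.6,-11.7],"rotation":[0,0,0.4]},{"claw":255,"linear":[-15.5,-13.7,-11.7],"rotation":[0,0,0.5]},{"claw":255,"linear":[-19,-16.8,-11.7],"rotation":[0,0,0.6]},{"claw":255,"linear":[-22.5,-19.9,-11.7],"rotation":[0,0,0.7]},{"claw":255,"linear":[-26,-23,-11.7],"rotation":[0,0,0.8]},{"claw":255,"linear":[-29,-25.6,-11.7],"rotation":[0,0,0.9]}])

```text
clock: 1.9
eef_pos: [0.3542, 0.2115, 0.3205]
tool_rot: [3.141, 0.0, 1.988]
force: [-0.2, 0.7, -1.0]
gripper_width: 0.0002
finger_force: 0.0
```

Run:
```python
from h import *
s=arm.read_state(); print(s["eef_pos"],s["tool_rot"],s["clock"],s["force"])
o,y=(.541,.0335),.213
to_tool(shk(o,y,[0,-.143,.20]),np.pi/2+y)
```

```text
[0.35424633 0.21153925 0.32045361] [3.14084728e+00 8.43676278e-05 1.98813254e+00] 1.9 [-0.17329791  0.70015777 -0.9954753 ]
lin cm [-37.85   6.95  12.05] rot [0.001 0.    0.204]
```

Request:
drive_tool(rows=[{"claw":255,"linear":[-4.7,0.9,0],"rotation":[0,0,0.03]},{"claw":255,"linear":[-9.4,1.7,0],"rotation":[0,0,0.06]},{"claw":255,"linear":[-14.1,2.6,0],"rotation":[0,0,0.1]},{"claw":255,"linear":[-18.8,3.5,0],"rotation":[0,0,0.13]},{"claw":255,"linear":[-23.5,4.3,0],"rotation":[0,0,0.16]},{"claw":255,"linear":[-28.2,5.2,0],"rotation":[0,0,0.2]},{"claw":255,"linear":[-33,6.1,0],"rotation":[0,0,0.204]},{"claw":255,"linear":[-37.8,7,2],"rotation":[0,0,0.204]},{"claw":255,"linear":[-37.8,7,6],"rotation":[0,0,0.204]},{"claw":255,"linear":[-37.8,7,10.5],"rotation":[0,0,0.204]}])

```text
clock: 2.9
eef_pos: [0.5727, -0.1041, 0.2139]
tool_rot: [3.141, 0.001, 1.787]
force: [2.0, 0.8, -0.2]
gripper_width: -0.0001
finger_force: 0.0
```

Run:
```python
from h import *
s=arm.read_state(); print(s["eef_pos"],s["tool_rot"],s["clock"],s["force"])
o,y=(.541,.0335),.213
to_tool(shk(o,y,[0,-.143,.145]),np.pi/2+y)
ims=[]
for c,(a,b) in (("top",(404,220)),("side",(342,210))):
    im,_=arm.camera(c); ims.append(cv2.resize(im[b-60:b+60,a-60:a+60,::-1],(400,400),interpolation=cv2.INTER_CUBIC))
cv2.imwrite("pics/p1.png",cv2.convertScaleAbs(np.hstack(ims),alpha=1.6))
```

```text
[ 0.57266102 -0.10407773  0.21385418] [3.14060905e+00 5.21051916e-04 1.78681431e+00] 2.9 [ 2.00590608  0.79522918 -0.17620779]
lin cm [-0.18 -0.19  6.89] rot [0.001 0.001 0.003]
```

View pics/p1.png

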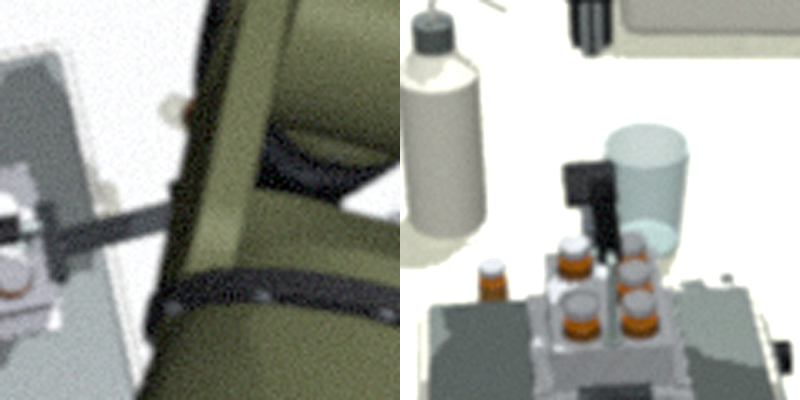

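Request:
drive_tool(rows=[{"claw":255,"linear":[0.1,-0.2,3],"rotation":[0,0,0]},{"claw":255,"linear":[0.1,-0.2,6],"rotation":[0,0,0]},{"claw":255,"linear":[0.1,-0.2,7],"rotation":[0,0,0]},{"claw":255,"linear":[-0.1,-0.2,7.7],"rotation":[0,0,0]},{"claw":255,"linear":[-0.2,-0.2,8.4],"rotation":[0,0,0]},{"claw":255,"linear":[-0.4,-0.2,9.1],"rotation":[0,0,0]},{"claw":255,"linear":[-0.6,-0.2,9.8],"rotation":[0,0,0]},{"claw":255,"linear":[-0.8,-0.2,10.5],"rotation":[0,0,0]},{"claw":255,"linear":[-0.9,-0.2,11.1],"rotation":[0,0,0]},{"claw":255,"linear":[-1.0,-0.2,11.6],"rotation":[0,0,0]}])

```text
clock: 4.0
eef_pos: [0.5737, -0.1138, 0.1009]
tool_rot: [3.138, 0.003, 1.789]
force: [1.4, -2.2, 7.6]
gripper_width: -0.0002
finger_force: 3.2
```

Request:
drive_tool(rows=[{"claw":255,"linear":[0,0,0.2],"rotation":[0,0,0]},{"claw":255,"linear":[0,0,0.4],"rotation":[0,0,0]},{"claw":255,"linear":[0,0,0.6],"rotation":[0,0,0]},{"claw":255,"linear":[0,0,0.6],"rotation":[0,0,0]},{"claw":255,"linear":[0,0,0.6],"rotation":[0,0,0]},{"claw":255,"linear":[0,0,0.6],"rotation":[0,0,0]},{"claw":255,"linear":[0,0,0.6],"rotation":[0,0,0]},{"claw":255,"linear":[0,0,0.6],"rotation":[0,0,0]},{"claw":255,"linear":[0,0,0.6],"rotation":[0,0,0]},{"claw":255,"linear":[0,0,0.6],"rotation":[0,0,0]}])

```text
clock: 5.0
eef_pos: [0.5723, -0.1128, 0.0932]
tool_rot: [-3.142, -0.0, 1.789]
force: [0.6, -0.4, 1.9]
gripper_width: -0.0001
finger_force: 1.0
```

Request:
drive_tool(rows=[{"claw":255,"linear":[0,0,-0.6],"rotation":[0,0,0]},{"claw":255,"linear":[0,0,-2],"rotation":[0,0,0]},{"claw":255,"linear":[0,0,-6],"rotation":[0,0,0]},{"claw":255,"linear":[0,0,-10.5],"rotation":[0,0,0]},{"claw":100,"linear":[0,0,-15],"rotation":[0,0,0]},{"claw":0,"linear":[0,0,-19],"rotation":[0,0,0]},{"claw":0,"linear":[0,0,-20.7],"rotation":[0,0,0]},{"claw":0,"linear":[4,0,-20.7],"rotation":[0,0,0]},{"claw":0,"linear":[8,0,-20.7],"rotation":[0,0,0]},{"claw":0,"linear":[11,0,-20.7],"rotation":[0,0,0]}])

```text
clock: 6.0
eef_pos: [0.5478, -0.0039, 0.3014]
tool_rot: [3.141, 0.0, 1.789]
force: [0.9, -0.4, -0.8]
gripper_width: 0.0849
finger_force: 0.0
```

Run:
```python
from h import *
s=arm.read_state(); print(s["eef_pos"],s["tool_rot"],s["clock"],s["force"])
o,y=(.541,.0335),.213
for z in (.27,.179): to_tool(shk(o,y,[0,0,z]),np.pi/2+y)
ims=[]
for c,(a,b) in (("top",(375,225)),("side",(342,210))):
    im,D=arm.camera(c); ims.append(cv2.resize(im[b-75:b+75,a-75:a+75,::-1],(400,400),interpolation=cv2.INTER_CUBIC))
    for l in("lever_pad","handle_mid"):
        for r in arm.spot_point(c,l)[:2]:
            p=r["point"]; d=dep(D,p,1); print(c,l,np.round(p),round(r["conf"],2),np.round(world(c,p,d),3) if d else None)
cv2.imwrite("pics/p2.png",cv2.convertScaleAbs(np.hstack(ims),alpha=1.6))
```

```text
[ 0.54775797 -0.00386199  0.30142908] [3.14070814e+00 3.20937885e-04 1.78891927e+00] 6.0 [ 0.88534367 -0.41988686 -0.78644586]
lin cm [3.79 0.15 3.14] rot [0.001 0.    0.005]
lin cm [ 3.8   0.14 12.24] rot [0.001 0.    0.005]
top lever_pad [403. 223.] 0.71 [ 0.569 -0.102  0.136]
top handle_mid [328. 230.] 0.88 [0.486 0.047 0.613]
side lever_pad [337. 207.] 0.77 [ 0.576 -0.094  0.133]
side lever_pad [344. 214.] 0.63 [0.54  0.042 0.207]
side handle_mid [344. 215.] 0.78 [0.54  0.043 0.207]
```

View pics/p2.png

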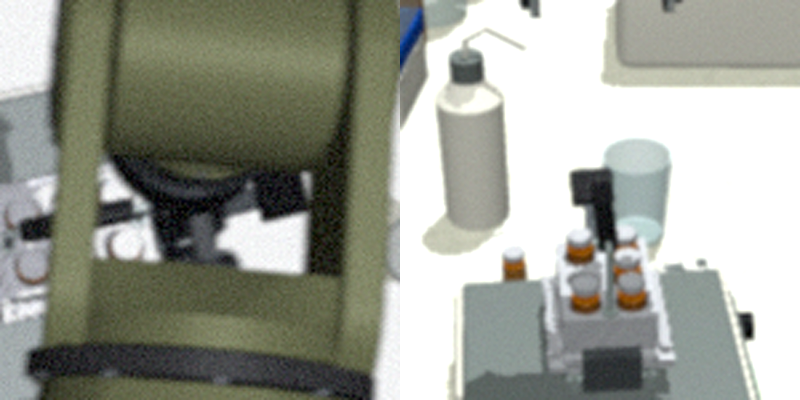

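The side crop still shows the pad raised (crop about (590,185)), and depth from both cameras puts it at z≈0.135. So the lever came back up and never latched. I'll press again more slowly and watch the force.

Request:
drive_tool(rows=[{"claw":255,"linear":[-3,0.1,0],"rotation":[0,0,0]},{"claw":255,"linear":[-7,0.15,0],"rotation":[0,0,0]},{"claw":255,"linear":[-10.2,0.15,1],"rotation":[0,0,0]},{"claw":255,"linear":[-10.2,0.15,4],"rotation":[0,0,0]},{"claw":255,"linear":[-10.2,0.15,8],"rotation":[0,0,0]},{"claw":255,"linear":[-10.2,0.15,12],"rotation":[0,0,0]},{"claw":255,"linear":[-10.2,0.15,15],"rotation":[0,0,0]},{"claw":255,"linear":[-10.2,0.15,16],"rotation":[0,0,0]},{"claw":255,"linear":[-10.3,0.15,16.5],"rotation":[0,0,0]},{"claw":255,"linear":[-10.4,0.15,17],"rotation":[0,0,0]}])

```text
clock: 7.3
eef_pos: [0.5733, -0.1073, 0.1315]
tool_rot: [3.14, 0.001, 1.788]
force: [0.5, 0.0, 0.5]
gripper_width: -0.0001
finger_force: 0.0
```

Request:
drive_tool(rows=[{"claw":255,"linear":[-0.1,0,0.2],"rotation":[0,0,0]},{"claw":255,"linear":[-0.1,0,0.4],"rotation":[0,0,0]},{"claw":255,"linear":[-0.2,0,0.6],"rotation":[0,0,0]},{"claw":255,"linear":[-0.2,0,0.8],"rotation":[0,0,0]},{"claw":255,"linear":[-0.3,0,1.0],"rotation":[0,0,0]},{"claw":255,"linear":[-0.3,0,1.2],"rotation":[0,0,0]},{"claw":255,"linear":[-0.4,0,1.4],"rotation":[0,0,0]},{"claw":255,"linear":[-0.4,0,1.6],"rotation":[0,0,0]},{"claw":255,"linear":[-0.4,0,1.6],"rotation":[0,0,0]},{"claw":255,"linear":[-0.4,0,1.6],"rotation":[0,0,0]}])

```text
clock: 8.3
eef_pos: [0.5734, -0.1105, 0.1142]
tool_rot: [-3.142, -0.0, 1.789]
force: [0.1, 0.2, 0.2]
gripper_width: -0.0001
finger_force: 0.1
```

Run:
```python
from h import *
s=arm.read_state(); print(s["eef_pos"],s["tool_rot"],s["clock"],s["force"])
ims=[]
for c,(a,b) in (("top",(395,225)),("side",(342,200))):
    im,D=arm.camera(c); ims.append(cv2.resize(im[b-50:b+50,a-50:a+50,::-1],(400,400),interpolation=cv2.INTER_CUBIC))
cv2.imwrite("pics/p3.png",cv2.convertScaleAbs(np.hstack(ims),alpha=1.8))
```

```text
[ 0.57337288 -0.11051736  0.11417904] [-3.14151955e+00 -5.20359985e-05  1.78883519e+00] 8.3 [0.08662363 0.24675743 0.18555594]
```

View pics/p3.png

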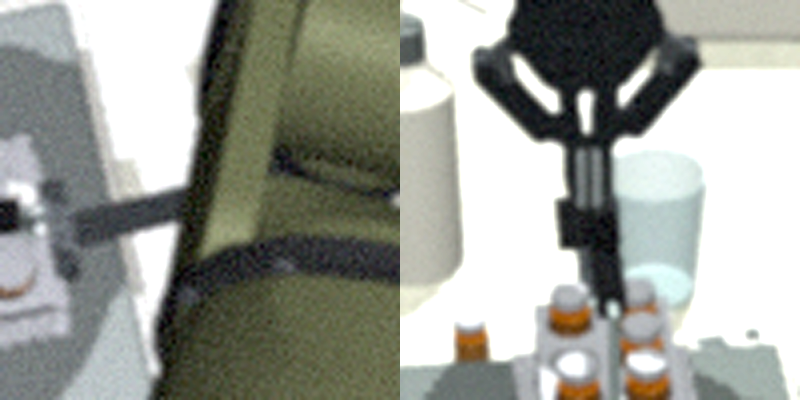

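Run:
```python
from h import *
o,y=(.541,.0335),.213
pts={"up":(0,-.1394,.137),"down":(0,-.152,.098),"up_outer":(0,-.1547,.1444),"handle_far":(0,-.036,.207),"handle_near":(0,.036,.207),"hinge":(0,-.052,.088)}
P={k:shk(o,y,v) for k,v in pts.items()}; P["tcp"]=np.array([.5734,-.1105,.1142])
C={c:(cal(c)) for c in("top","side")}
for c in C:
    K,R,t=C[c]; print(c,"cam",np.round(-R.T@t,2))
    for k,p in P.items():
        q=K@(R@p+t); print("  ",k,np.round(q[:2]/q[2],1))
s=arm.read_state(); print(s["clock"])
_,D=arm.camera("side"); K,R,t=C["side"]; iK=np.linalg.inv(K)
for v in range(190,226,3): print(v,[tuple(np.round(R.T@(iK@[u,v,1]*D[v,u]-t),3)) if D[v,u]>0 else None for u in(335,339,343)])
```

```text
top cam [0.42 0.06 1.07]
   up [403.7 221.7]
   down [406.7 223.7]
   up_outer [412.9 219.4]
   handle_far [349.8 227.5]
   handle_near [306.6 236.3]
   hinge [353.5 235.1]
   tcp [405.8 222.2]
side cam [0.42 0.85 0.75]
   up [339.5 203.7]
   down [339.4 215.1]
   up_outer [339.  197.3]
   handle_far [342.6 201.9]
   handle_near [345.5 222.4]
   hinge [342.7 244.7]
   tcp [338.9 210.3]
8.4
190 [(np.float64(0.58), np.float64(-0.104), np.float64(0.171)), (np.float64(0.571), np.float64(-0.103), np.float64(0.172)), (np.float64(0.562), np.float64(-0.104), np.float64(0.172))]
193 [(np.float64(0.58), np.float64(-0.099), np.float64(0.167)), (np.float64(0.57), np.float64(-0.098), np.float64(0.168)), (np.float64(0.563), np.float64(-0.11), np.float64(0.161))]
196 [(np.float64(0.58), np.float64(-0.099), np.float64(0.159)), (np.float64(0.571), np.float64(-0.099), np.float64(0.16)), (np.float64(0.563), np.float64(-0.107), np.float64(0.155))]
199 [(np.float64(0.58), np.float64(-0.103), np.float64(0.149)), (np.float64(0.571), np.float64(-0.098), np.float64(0.152)), (np.float64(0.565), np.float64(-0.
[... 786 characters left out ...]
oat64(-0.264), np.float64(-0.0)), (np.float64(0.553), np.float64(0.023), np.float64(0.194)), (np.float64(0.542), np.float64(0.041), np.float64(0.207))]
217 [(np.float64(0.606), np.float64(-0.248), np.float64(0.001)), (np.float64(0.569), np.float64(-0.079), np.float64(0.117)), (np.float64(0.54), np.float64(0.053), np.float64(0.208))]
220 [(np.float64(0.565), np.float64(-0.004), np.float64(0.16)), (np.float64(0.567), np.float64(-0.069), np.float64(0.116)), (np.float64(0.539), np.float64(0.061), np.float64(0.206))]
223 [(np.float64(0.564), np.float64(0.005), np.float64(0.159)), (np.float64(0.566), np.float64(-0.061), np.float64(0.114)), (np.float64(0.538), np.float64(0.071), np.float64(0.207))]
```

Run:
```python
from h import *
K,R,t=cal("side")
for n,p in(("p1",[.5727,-.1041,.2139]),("p1+20mm",[.5727,-.1041,.2339]),("p1+30",[.5727,-.1041,.2439]),("now",[.5734,-.1105,.1142]),("now+25",[.5734,-.1105,.1392])):
    q=K@(R@np.array(p)+t); print(n,np.round(q[:2]/q[2],1))
im=cv2.imread("pics/p1.png")[:, 400:]; print("p1 col 590 gray by full row", [(round(150+r*.3,1),int(im[r,185:195].mean())) for r in range(0,110,8)])
```

```text
p1 [338.  173.1]
p1+20mm [337.8 164.9]
p1+30 [337.8 160.7]
now [338.9 210.3]
now+25 [338.7 201. ]
p1 col 590 gray by full row [(150.0, 49), (152.4, 85), (154.8, 83), (157.2, 83), (159.6, 82), (162.0, 81), (164.4, 81), (166.8, 159), (169.2, 255), (171.6, 255), (174.0, 255), (176.4, 255), (178.8, 255), (181.2, 255)]
```

The projection shows the visible fingertips ending about 20 mm above the nominal TCP. So the first press only reached roughly the crest of the lever travel, and I need to press deeper in small steps.

Request:
drive_tool(rows=[{"claw":255,"linear":[0.3,0,0],"rotation":[0,0,0]},{"claw":255,"linear":[0.3,0,0.4],"rotation":[0,0,0]},{"claw":255,"linear":[0.2,0,0.8],"rotation":[0,0,0]},{"claw":255,"linear":[0.1,0,1.1],"rotation":[0,0,0]},{"claw":255,"linear":[0,0,1.4],"rotation":[0,0,0]},{"claw":255,"linear":[0,0,1.7],"rotation":[0,0,0]},{"claw":255,"linear":[0,0,2.0],"rotation":[0,0,0]},{"claw":255,"linear":[0,0,2.0],"rotation":[0,0,0]},{"claw":255,"linear":[0,0,2.0],"rotation":[0,0,0]},{"claw":255,"linear":[0,0,2.0],"rotation":[0,0,0]}])

```text
clock: 9.45
eef_pos: [0.5735, -0.1106, 0.0943]
tool_rot: [3.141, 0.0, 1.789]
force: [-0.1, -0.3, 2.8]
gripper_width: 0.0002
finger_force: 1.4
```

Run:
```python
from h import *
s=arm.read_state(); print(s["eef_pos"],s["clock"],s["force"])
K,R,t=cal("side"); im,D=arm.camera("side"); iK=np.linalg.inv(K)
cv2.imwrite("pics/p4.png",cv2.convertScaleAbs(cv2.resize(im[150:260,280:400,::-1],(600,550),interpolation=cv2.INTER_CUBIC),alpha=1.8))
for v in range(190,222,3): print(v,[tuple(float(x) for x in np.round(R.T@(iK@[u,v,1]*D[v,u]-t),3)) for u in(332,335)])
```

```text
[ 0.57349657 -0.11059589  0.09431569] 9.45 [-0.07671787 -0.34680118  2.83316359]
190 [(0.585, -0.096, 0.176), (0.579, -0.094, 0.177)]
193 [(0.586, -0.099, 0.166), (0.579, -0.097, 0.168)]
196 [(0.63, -0.352, -0.0), (0.58, -0.104, 0.156)]
199 [(0.627, -0.337, -0.0), (0.58, -0.099, 0.151)]
202 [(0.626, -0.325, -0.003), (0.581, -0.103, 0.141)]
205 [(0.59, -0.115, 0.125), (0.581, -0.102, 0.133)]
208 [(0.589, -0.108, 0.121), (0.582, -0.108, 0.122)]
211 [(0.588, -0.1, 0.118), (0.581, -0.101, 0.118)]
214 [(0.587, -0.094, 0.114), (0.58, -0.093, 0.115)]
217 [(0.614, -0.249, -0.0), (0.606, -0.251, -0.001)]
220 [(0.611, -0.231, 0.002), (0.565, -0.0, 0.163)]
```

View pics/p4.png

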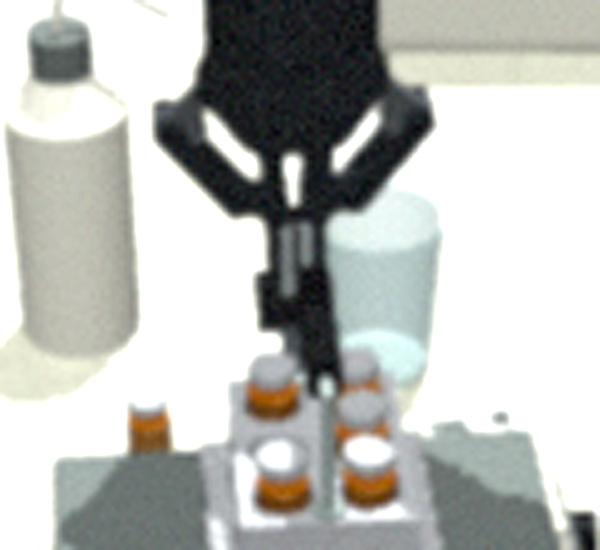

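The p4 crop shows the pad (280,300) moving down with the fingertips, now at z≈0.119. I'll keep pressing.

Request:
drive_tool(rows=[{"claw":255,"linear":[0,0,0.3],"rotation":[0,0,0]},{"claw":255,"linear":[-0.1,0,0.6],"rotation":[0,0,0]},{"claw":255,"linear":[-0.2,0,0.9],"rotation":[0,0,0]},{"claw":255,"linear":[-0.2,0,1.2],"rotation":[0,0,0]},{"claw":255,"linear":[-0.2,0,1.5],"rotation":[0,0,0]},{"claw":255,"linear":[-0.2,0,1.8],"rotation":[0,0,0]},{"claw":255,"linear":[-0.2,0,2.1],"rotation":[0,0,0]},{"claw":255,"linear":[-0.2,0,2.3],"rotation":[0,0,0]},{"claw":255,"linear":[-0.2,0,2.3],"rotation":[0,0,0]},{"claw":255,"linear":[-0.2,0,2.3],"rotation":[0,0,0]}])

```text
clock: 10.5
eef_pos: [0.5738, -0.1125, 0.0712]
tool_rot: [-3.142, 0.0, 1.789]
force: [0.5, 0.5, 0.7]
gripper_width: 0.0003
finger_force: 0.0
```

Run:
```python
from h import *
s=arm.read_state(); print(s["eef_pos"],s["clock"],s["force"])
K,R,t=cal("side"); im,D=arm.camera("side"); iK=np.linalg.inv(K)
for v in range(190,228,3): print(v,[tuple(float(x) for x in np.round(R.T@(iK@[u,v,1]*D[v,u]-t),3)) for u in(332,335)])
```

```text
[ 0.57383794 -0.11249081  0.0712182 ] 10.5 [0.52062574 0.52315807 0.72525464]
190 [(0.585, -0.092, 0.178), (0.579, -0.095, 0.177)]
193 [(0.585, -0.093, 0.17), (0.579, -0.096, 0.169)]
196 [(0.586, -0.098, 0.159), (0.58, -0.099, 0.159)]
199 [(0.587, -0.103, 0.148), (0.58, -0.1, 0.151)]
202 [(0.588, -0.104, 0.139), (0.58, -0.099, 0.143)]
205 [(0.623, -0.306, 0.0), (0.582, -0.108, 0.129)]
208 [(0.62, -0.29, 0.001), (0.581, -0.105, 0.123)]
211 [(0.618, -0.279, -0.001), (0.582, -0.106, 0.115)]
214 [(0.59, -0.115, 0.1), (0.582, -0.104, 0.108)]
217 [(0.589, -0.106, 0.098), (0.582, -0.103, 0.1)]
220 [(0.588, -0.097, 0.095), (0.565, -0.001, 0.163)]
223 [(0.569, 0.012, 0.163), (0.564, 0.007, 0.16)]
226 [(0.568, 0.017, 0.16), (0.562, 0.018, 0.161)]
```

Side depth now puts the pad at z≈0.098 with no force on the tool, so it is in the detent. I'll retreat and check that it stays down.

Request:
drive_tool(rows=[{"claw":255,"linear":[0,0,-0.5],"rotation":[0,0,0]},{"claw":255,"linear":[0,0,-2],"rotation":[0,0,0]},{"claw":255,"linear":[0,0,-6],"rotation":[0,0,0]},{"claw":255,"linear":[0,0,-10.5],"rotation":[0,0,0]},{"claw":0,"linear":[0,0,-15],"rotation":[0,0,0]},{"claw":0,"linear":[0,0,-18],"rotation":[0,0,0]},{"claw":0,"linear":[4,0,-18],"rotation":[0,0,0]},{"claw":0,"linear":[8,0,-18],"rotation":[0,0,0]},{"claw":0,"linear":[12,0,-18],"rotation":[0,0,0]},{"claw":0,"linear":[14.9,0,-18],"rotation":[0,0,0]}])

```text
clock: 11.55
eef_pos: [0.5409, 0.0349, 0.2528]
tool_rot: [3.14, 0.0, 1.79]
force: [0.7, 0.9, 0.1]
gripper_width: 0.0847
finger_force: 0.0
```

Run:
```python
from h import *
s=arm.read_state(); print(s["eef_pos"],s["tool_rot"],s["clock"],s["force"])
o,y=(.541,.0335),.213
to_tool(shk(o,y,[0,0,.153]),np.pi/2+y)
K,R,t=cal("side"); im,D=arm.camera("side"); iK=np.linalg.inv(K)
for v in range(196,226,3): print(v,[tuple(float(x) for x in np.round(R.T@(iK@[u,v,1]*D[v,u]-t),3)) for u in(332,335)])
cv2.imwrite("pics/p5.png",cv2.convertScaleAbs(cv2.resize(im[120:260,270:410,::-1],(600,600),interpolation=cv2.INTER_CUBIC),alpha=1.8))
for d in(0,.025,.04):
  q=K@(R@(s["eef_pos"]+[0,0,d])+t); print(np.round(q[:2]/q[2],1))
```

```text
[0.54088612 0.03492532 0.2528402 ] [3.13992474e+00 1.98187109e-04 1.78954013e+00] 11.55 [0.74200526 0.94656457 0.10895078]
lin cm [-0.14 -0.04  9.98] rot [0.002 0.    0.006]
196 [(0.63, -0.353, -0.001), (0.621, -0.352, 0.0)]
199 [(0.628, -0.338, -0.001), (0.619, -0.337, 0.0)]
202 [(0.625, -0.324, -0.002), (0.616, -0.32, 0.001)]
205 [(0.623, -0.306, 0.0), (0.615, -0.308, -0.001)]
208 [(0.621, -0.293, -0.001), (0.612, -0.293, -0.0)]
211 [(0.618, -0.279, -0.001), (0.61, -0.278, -0.001)]
214 [(0.59, -0.114, 0.1), (0.583, -0.116, 0.1)]
217 [(0.589, -0.107, 0.097), (0.582, -0.105, 0.099)]
220 [(0.588, -0.096, 0.096), (0.565, -0.0, 0.163)]
223 [(0.569, 0.009, 0.162), (0.564, 0.007, 0.16)]
[343.7 191.9]
[343.6 180.4]
[343.5 173.2]
```

View pics/p5.png

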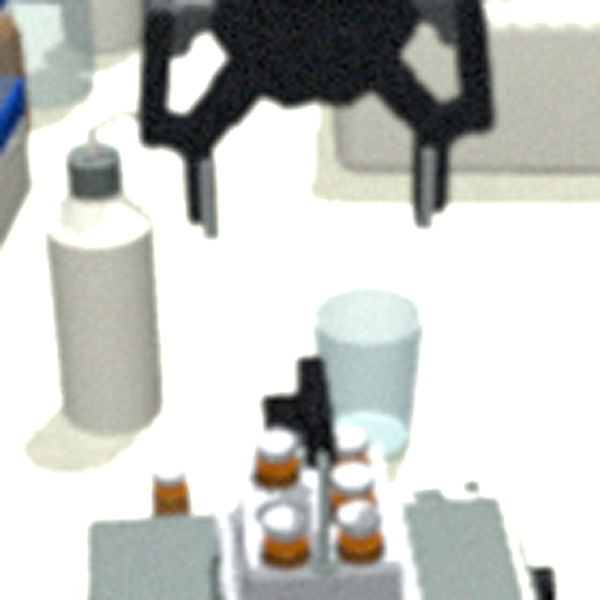

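The p5 crop shows the lever staying down, with its pad at (280,410), z≈0.098. The open fingers at (210,232) and (425,222) straddle the handle symmetrically. The tip height confirms a z offset of about 26 mm (39 mm when open), so I'll grasp at eef z≈0.153.

Request:
drive_tool(rows=[{"claw":0,"linear":[-0.1,0,3],"rotation":[0,0,0]},{"claw":0,"linear":[-0.1,0,6],"rotation":[0.002,0,0.003]},{"claw":0,"linear":[-0.1,0,8.5],"rotation":[0.002,0,0.006]},{"claw":0,"linear":[-0.1,0,9.6],"rotation":[0.002,0,0.006]},{"claw":0,"linear":[-0.1,0,10],"rotation":[0.002,0,0.006]},{"claw":0,"linear":[-0.1,0,10],"rotation":[0.002,0,0.006]},{"claw":0,"linear":[-0.1,0,10],"rotation":[0.002,0,0.006]},{"claw":100,"linear":[-0.1,0,10],"rotation":[0.002,0,0.006]},{"claw":160,"linear":[-0.1,0,10],"rotation":[0.002,0,0.006]},{"claw":180,"linear":[-0.1,0,10],"rotation":[0.002,0,0.006]}], force=60)

```text
clock: 12.6
eef_pos: [0.5419, 0.032, 0.1515]
tool_rot: [-3.14, 0.0, 1.783]
force: [0.5, 0.9, -1.0]
gripper_width: 0.0438
finger_force: 0.0
```

Request:
drive_tool(rows=[{"claw":200,"linear":[0,0,0],"rotation":[0,0,0]},{"claw":210,"linear":[0,0,0],"rotation":[0,0,0]},{"claw":220,"linear":[0,0,0],"rotation":[0,0,0]},{"claw":255,"linear":[0,0,0],"rotation":[0,0,0]},{"claw":255,"linear":[0,0,0],"rotation":[0,0,0]},{"claw":255,"linear":[0,0,0],"rotation":[0,0,0]},{"claw":255,"linear":[0,0,0],"rotation":[0,0,0]},{"claw":255,"linear":[0,0,0],"rotation":[0,0,0]},{"claw":255,"linear":[0,0,0],"rotation":[0,0,0]},{"claw":255,"linear":[0,0,0],"rotation":[0,0,0]}], force=80)

```text
clock: 13.6
eef_pos: [0.542, 0.0319, 0.1514]
tool_rot: [-3.14, 0.0, 1.783]
force: [4.7, -1.6, 3.4]
gripper_width: 0.013
finger_force: 78.4
```

Run:
```python
from h import *
s=arm.read_state(); print({k:np.round(s[k],3) for k in("clock","eef_pos","tool_rot","force","wrist_torque","gripper_width","finger_force")})
im,D=arm.camera("side")
cv2.imwrite("pics/p6.png",cv2.convertScaleAbs(cv2.resize(im[140:280,270:410,::-1],(600,600),interpolation=cv2.INTER_CUBIC),alpha=1.8))
```

```text
{'clock': np.float64(13.6), 'eef_pos': array([0.542, 0.032, 0.151]), 'tool_rot': array([-3.14 ,  0.   ,  1.783]), 'force': array([ 4.698, -1.6  ,  3.394]), 'wrist_torque': array([-0.193, -0.689,  0.015]), 'gripper_width': np.float64(0.013), 'finger_force': np.float64(78.395)}
```

View pics/p6.png

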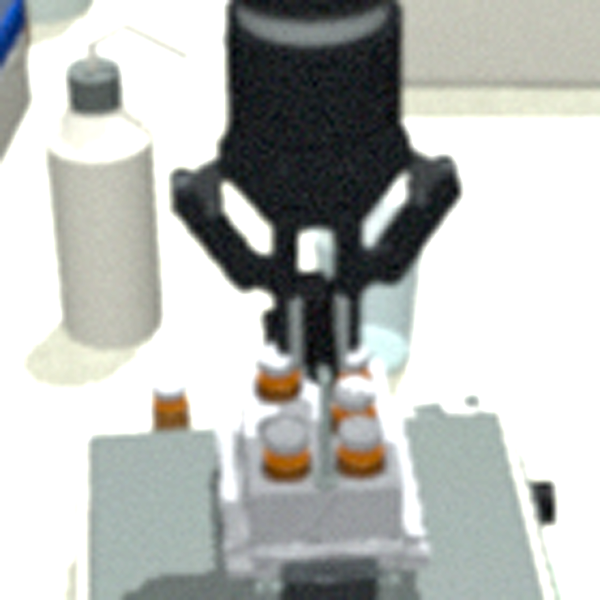

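In the p6 crop the pads (295 and 343, row 325) pinch the bar at 13 mm width and 78 N. Next is a gentle lift, checking that the load comes free.

Request:
drive_tool(rows=[{"claw":255,"linear":[0,0,-0.1],"rotation":[0,0,0]},{"claw":255,"linear":[0,0,-0.2],"rotation":[0,0,0]},{"claw":255,"linear":[0,0,-0.4],"rotation":[0,0,0]},{"claw":255,"linear":[0,0,-0.6],"rotation":[0,0,0]},{"claw":255,"linear":[0,0,-0.8],"rotation":[0,0,0]},{"claw":255,"linear":[0,0,-1.0],"rotation":[0,0,0]},{"claw":255,"linear":[0,0,-1.2],"rotation":[0,0,0]},{"claw":255,"linear":[0,0,-1.4],"rotation":[0,0,0]},{"claw":255,"linear":[0,0,-1.5],"rotation":[0,0,0]},{"claw":255,"linear":[0,0,-1.5],"rotation":[0,0,0]}])

```text
clock: 14.65
eef_pos: [0.5419, 0.032, 0.1663]
tool_rot: [-3.14, 0.0, 1.783]
force: [-0.3, -0.3, -6.0]
gripper_width: 0.0126
finger_force: 78.0
```

Run:
```python
from h import *
s=arm.read_state(); print({k:np.round(s[k],4) for k in("clock","eef_pos","tool_rot","force","wrist_torque","gripper_width","finger_force")})
```

```text
{'clock': np.float64(14.65), 'eef_pos': array([0.5419, 0.032 , 0.1663]), 'tool_rot': array([-3.1398e+00,  1.0000e-04,  1.7828e+00]), 'force': array([-0.2614, -0.266 , -5.9824]), 'wrist_torque': array([-0.0557,  0.0001, -0.0086]), 'gripper_width': np.float64(0.0126), 'finger_force': np.float64(77.9767)}
```

The load is about 6 N with no sideways force, so the block is free. I'll lift it the rest of the way, 7.5 cm more, and let it settle.

Request:
drive_tool(rows=[{"claw":255,"linear":[0,0,-0.3],"rotation":[0,0,0]},{"claw":255,"linear":[0,0,-1],"rotation":[0,0,0]},{"claw":255,"linear":[0,0,-1.9],"rotation":[0,0,0]},{"claw":255,"linear":[0,0,-2.9],"rotation":[0,0,0]},{"claw":255,"linear":[0,0,-3.9],"rotation":[0,0,0]},{"claw":255,"linear":[0,0,-4.9],"rotation":[0,0,0]},{"claw":255,"linear":[0,0,-5.9],"rotation":[0,0,0]},{"claw":255,"linear":[0,0,-6.7],"rotation":[0,0,0]},{"claw":255,"linear":[0,0,-7.2],"rotation":[0,0,0]},{"claw":255,"linear":[0,0,-7.5],"rotation":[0,0,0]}])

```text
clock: 15.65
eef_pos: [0.542, 0.032, 0.2416]
tool_rot: [-3.14, 0.0, 1.783]
force: [0.3, -0.2, -7.0]
gripper_width: 0.0128
finger_force: 78.1
```

Request:
drive_tool(rows=[{"claw":255,"linear":[0,0,0],"rotation":[0,0,0]},{"claw":255,"linear":[0,0,0],"rotation":[0,0,0]},{"claw":255,"linear":[0,0,0],"rotation":[0,0,0]},{"claw":255,"linear":[0,0,0],"rotation":[0,0,0]},{"claw":255,"linear":[0,0,0],"rotation":[0,0,0]},{"claw":255,"linear":[0,0,0],"rotation":[0,0,0]},{"claw":255,"linear":[0,0,0],"rotation":[0,0,0]},{"claw":255,"linear":[0,0,0],"rotation":[0,0,0]},{"claw":255,"linear":[0,0,0],"rotation":[0,0,0]},{"claw":255,"linear":[0,0,0],"rotation":[0,0,0]}])

```text
clock: 16.65
eef_pos: [0.542, 0.032, 0.2412]
tool_rot: [-3.14, 0.0, 1.783]
force: [-0.4, -0.3, -6.0]
gripper_width: 0.0126
finger_force: 78.1
```

Run:
```python
from h import *
s=arm.read_state(); print({k:np.round(s[k],4) for k in("clock","eef_pos","tool_rot","force","wrist_torque","gripper_width","finger_force")})
im,D=arm.camera("side")
cv2.imwrite("pics/p7.png",cv2.convertScaleAbs(cv2.resize(im[120:320,250:450,::-1],(600,600),interpolation=cv2.INTER_CUBIC),alpha=1.6))
```

```text
{'clock': np.float64(16.65), 'eef_pos': array([0.542 , 0.032 , 0.2412]), 'tool_rot': array([-3.1396,  0.    ,  1.7828]), 'force': array([-0.44  , -0.3145, -6.0365]), 'wrist_torque': array([0.0306, 0.0198, 0.0374]), 'gripper_width': np.float64(0.0126), 'finger_force': np.float64(78.0644)}
```

View pics/p7.png

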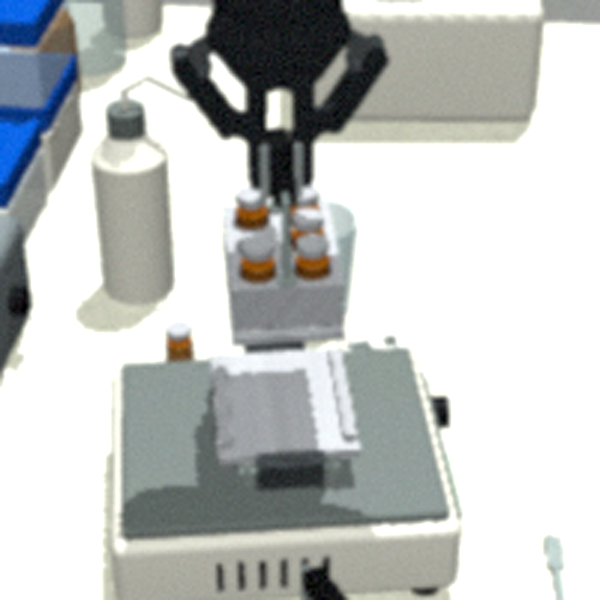

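The block hangs level in the air with all five vials in it (crop about (285,270)), over the empty seat (290,410). It has been raised 9.0 cm.

```bash
python3 -c "
from h import *
print(arm.hand_in())"
```

```text
the job is handed in; nothing more can be done
None
```

The release lever is latched down, and the vial block is held still and level about 9 cm above its seat with all five vials in place; the lever took a second, deeper press to latch because the first one sprang back.

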